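# Load the ball-mill carrier and set its cap

## Task

Put the two grinding balls from the tray into the two empty wells of the mill carrier, one ball per well, leaving the third well's ball in place. Then screw the knurled cap all the way down (clockwise) until it bottoms out, and back it off a quarter turn so that it no longer clamps. Finish still gripping the cap there, without letting go, so that it cannot creep while I fit the lock pin; leave the other things on the bench where they are.

Things in the scene. Friction and masses are not known exactly. Their poses are not given: they have to be found in the camera images.
- carrier: The mill carrier, fixed to the bench: a round metal base 170 mm across and 12 mm thick with three upright round well cups and a spindle in the middle that carries the grey knurled cap. Origin: centre of the underside, on the spindle axis; z up.
- well_0 (a point): Well 0 of the carrier, empty at first. The point: where the centre of a ball resting in it lies, 28.5 mm above the bench (12.5 above the well floor). All wells: 60 mm from the spindle axis, 120 degrees apart; cup 42 mm outside, 32 mm inside, 16 mm deep, rim 32 mm above the bench; a seated ball stands 9 mm out of the cup.
- well_1 (a point): Well 1, as well_0, empty at the start.
- well_2 (a point): Well 2, as well_0; it already has its ball (ball_c).
- ball_tray: White plastic tray block, 56 mm (its x) by 116 mm (its y), 20 mm high, fixed to the bench; two round seats of 16 mm diameter in its top, at y = +30 and -30 mm, each with a grinding ball. Origin: centre of the underside.
- ball_a: Steel grinding ball, 25 mm diameter, 64 g, at first in a seat of the tray with its centre about 9.5 mm above the tray's top (29.5 mm above the bench). Origin: its centre.
- ball_b: The other ball of the tray, the same as ball_a. Either ball may go into either empty well.
- ball_c: The same kind of ball, already in well_2; it stays there.
- knurled_cap: Grey plastic knurled screw cap on the spindle: upright cylinder, 40 mm diameter (42 over the ribs), 30 mm high, a raised pointer bar on top. Origin: centre of its underside, 50 mm above the bench when bottomed out; this frame rises with the cap but does not turn. Right-handed thread, 12 mm per turn (1.9 mm per rad), clockwise from above sinks it. Takes about 0.1 N m; stays where it is left; cannot come off.
- cap_turn (a joint): Turn of the knurled cap in rad: 0 = bottomed out (hard stop on the spindle's shoulder), growing as it is unscrewed (counterclockwise seen from above); it starts between 2.0 and 3.2.
- timer: Bystander: white digital timer, 66x70x26 mm. Origin: centre of the underside.
- tape_roll: Bystander: roll of tape lying flat, 72 mm across, 19 mm high. Origin: centre of the underside.
- beaker: Bystander: small glass beaker, 52 mm across, 62 mm high. Origin: centre of the underside.
- cool_block: Bystander: tube cooling block, 78x115x30 mm, with many small holes. Origin: centre of the underside.

How it is judged:
By the outcome, as a careful person would: the job done as asked, in the order asked, and still so for the second after the job is handed in, while the arm keeps its last pose, push and grip.
It also fails if it takes over 72 s, if anything falls off the work surface, if the arm or the gripper's body presses on something with over 40 N, if the wrist force passes 120 N, or if a joint passes its speed limit or range.

## Robot

A 7-joint arm with a two-finger parallel gripper is mounted at the origin on a cart in front of the work surface, level with it; the furniture and walls round the work are solid. World frame = base frame: x ahead of the robot, y to its left, z up, the work surface at z = 0. Lengths are in m, angles in rad, forces in N, time in s.
With the tool pointing down it reaches from about 0.4 to 0.925 m from the base axis. Payload 4.1 kg.
Tool frame: the origin (TCP) lies on the front face of the gripper's body, between the roots of the fingers; the fingertips stand 73 mm ahead of it and the grasp point (between the pads) lies 54 mm ahead of it (r.pinch_z is the distance from the TCP to the grasp point, in m); z points along the fingers, y is the line along which they close (so a half turn about z gives the same grasp; the last joint's range is limited). The gripper opens to 85 mm and grips with 20 to 120 N. Pads are 22 mm wide; open, the fingers measure 114 mm over their backs; the gripper's body (76 mm by 85 mm) begins 54 mm behind the grasp point. The pads swing forward as they close: fully open they stand 13 mm farther back than shut.
Start: joints at [1.031, 0.398, 0.045, 1.537, -0.019, 1.207, -0.051], TCP at [0.277, -0.588, 0.304] pointing down, gripper open.
Joint ranges: [-2.82, 2.82], [-0.49, 2.23], [-1.37, 1.46], [0, 2.46], [-1.36, 4.5], [0.23, 2], [-2.94, 2.94]. Speed limits (rad/s): [2.57, 2.57, 3.14, 3.14, 3.14, 3.14, 3.14].

## Interface

Orientations are given as a rotation vector (axis times angle).
In Python, from cell import r gives the robot as it stands. The module is installed in compiled form; this text tells all that it offers.
- The arm moves only by the shell command python3 -m pendant 'ROWS' [FORCE]. ROWS is a JSON object of lists of equal length, an entry for each row: "dp": the shift along the world's x, y, z scaled (see below), a list of three; "delta_rot": the turn, a rotation vector about the world's x, y, z scaled (see below), a list of three; "grip": the gripper's target within -1 to 1 (shut at 1, half-way at 0, fully open at -1). In form: {"dp": [[tx, ty, tz], ...], "delta_rot": [[ax, ay, az], ...], "grip": [grip, ...]}. A call has 1 to 8 rows; each row is the pose to reach, as a shift and turn from the pose commanded when the call began, turning the shorter way round; what a row does not reach only later rows make up. The controller multiplies each number of a shift by 200 mm and each number of a turn by 360 degrees. A row lasts 1/10 s, in which the tool goes at most 50 mm and 8.59 degrees, less where a joint would pass 70% of its speed; a pose out of reach is approached as far as the arm can. A call with a number of a shift or a turn outside -1 to 1 is refused whole. A call with a gripper value outside its range is refused whole. The fingers move at their own pace and stop on an object; FORCE is the grip in N (left out, the last holds). Time passes only in rows, so rows that repeat a pose let the fingers close. It gives the time, the measured TCP pose, the force, the opening and the grip force at its end, in the units of the state.
- r.get_obs(): the state, without advancing time (a new reading comes with each control period).
- r.get_image(name): name is "scene" or "top" or "wrist"; returns the picture (384x512x3 uint8, red, green, blue); there is no depth.
- r.get_calibration(name): a dict with "K" (3x3 intrinsics, pixels), "k1" (the pictures are not rectified: a ray, as slopes to the right and down, at radius r is drawn at 1 + k1 r^2 times it, then the intrinsics apply), "R" (3x3) and "t" (3): a world point X has camera coordinates R X + t; the wrist camera has in their place "hand_eye" (4x4, takes a point from camera to tool coordinates, whose origin is the TCP and whose axes are the flange's). Camera axes: x right, y down, z forward; pixel columns grow to the right and rows downward; lengths in m; the calibration is good to about 2 mm. A picture is of the moment at which its call begins: read the wrist's pose just before it. get_calibration takes no time and is no camera call.
- r.job_done(): hands the job in; it is judged then, once.
The state is a dict: "time_s": time; "joint_pos": joint angles; "joint_velocities": joint speeds; "tau": joint torques, N m; "ee_pos": TCP position; "orientation": TCP orientation; "contact_force": force on the tool from outside, world axes, zero at the start; "ft_torque": the same for the moment, N m; "finger_gap": finger opening in m; "gripper_force": force on a finger pad.
Only numpy, scipy, OpenCV 4.12 (cv2) and the standard library are available. Lean on these libraries where they do the work, as an engineer would, in place of code of your own. Each camera call takes 0.05 s, during which the arm holds its last target. There are 200 camera calls.

## Working session

There is one attempt and no reset: what is moved stays moved. The work goes in short steps, Python scripts to look and compute and a shell command to move; the robot and the scene stay as the last step left them, time stands still between calls to the robot, and variables do not carry over. Pictures are saved under pics/ and viewed, at most 10 in all, crops included, and the job is handed in when it is done.

```bash
mkdir -p pics; python3 - <<'E'
from cell import r
import cv2, numpy as np
o=r.get_obs(); print({k:np.round(v,3).tolist() for k,v in o.items()}, r.pinch_z)
for n in ("scene","top"):
    cv2.imwrite(f"pics/{n}0.png", cv2.resize(r.get_image(n)[:,:,::-1],(800,600),interpolation=cv2.INTER_CUBIC))
    c=r.get_calibration(n); print(n,{k:np.round(v,3).tolist() for k,v in c.items()})
print(r.get_calibration("wrist"))
E
```

```text
{'time_s': 0.0, 'joint_pos': [1.031, 0.399, 0.045, 1.538, -0.019, 1.207, -0.051], 'joint_velocities': [-0.001, -0.001, -0.002, 0.0, -0.002, 0.002, 0.0], 'tau': [-0.001, -47.512, 1.365, -25.422, 0.012, 0.01, 0.0], 'ee_pos': [0.277, -0.587, 0.303], 'orientation': [-3.064, -0.687, 0.001], 'contact_force': [0.712, 0.721, 0.559], 'ft_torque': [0.03, -0.015, -0.016], 'gripper_force': 0.0, 'finger_gap': 0.085} 0.0539
scene {'K': [[481.59, 0.0, 262.695], [0.0, 481.59, 194.354], [0.0, 0.0, 1.0]], 'k1': -0.115, 'R': [[0.185, -0.983, -0.002], [-0.689, -0.128, -0.714], [0.701, 0.133, -0.701]], 't': [-0.115, 0.375, 1.297]}
top {'K': [[430.928, 0.0, 254.343], [0.0, 430.928, 191.444], [0.0, 0.0, 1.0]], 'k1': -0.097, 'R': [[-0.122, -0.993, -0.001], [-0.968, 0.119, -0.22], [0.218, -0.026, -0.976]], 't': [0.035, 0.517, 1.108]}
{'K': array([[301.7585961 ,   0.        , 256.58304068],
       [  0.        , 301.7585961 , 194.39102757],
       [  0.        ,   0.        ,   1.        ]]), 'k1': -0.014665421681880762, 'hand_eye': array([[-7.46496648e-04, -9.56511202e-01, -2.91694640e-01,
         7.53496082e-02],
       [ 9.99999719e-01, -7.35395701e-04, -1.47696277e-04,
         6.18364921e-04],
       [-7.32378409e-05, -2.91694668e-01,  9.56511482e-01,
        -7.09868480e-02],
       [ 0.00000000e+00,  0.00000000e+00,  0.00000000e+00,
         1.00000000e+00]])}
```

View pics/top0.png

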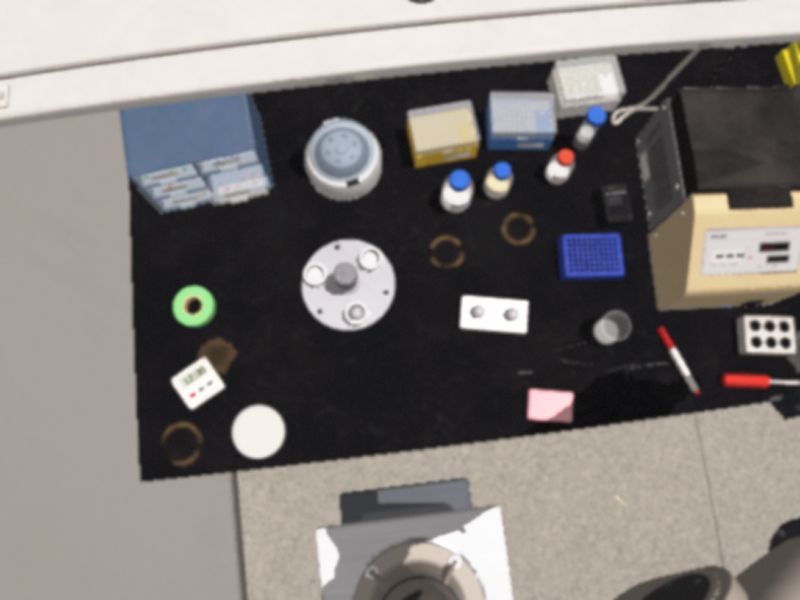

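View pics/scene0.png

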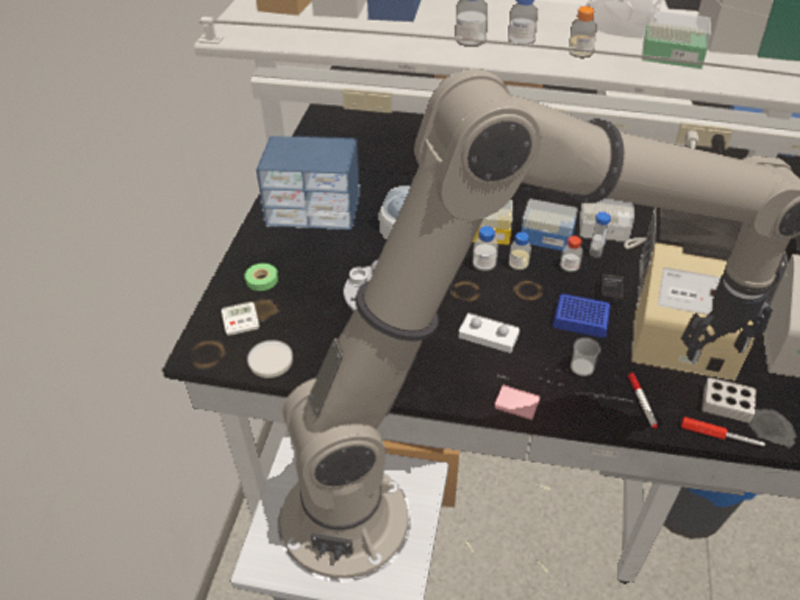

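The top view (800x600 scale) shows the carrier centred near (349,285) and the cap at (345,275). The empty wells are at (315,274) and (369,260), and the filled one is at (356,315). The tray balls are at (478,312) and (511,314). In the scene view the arm is clear of these.

```bash
cat > h.py <<'E'
import numpy as np, cv2
from cell import r
from scipy.spatial.transform import Rotation as Ro
def ray(name,uv,obs=None):
    c=r.get_calibration(name); K=c["K"]
    d=np.array([c["k1"],0,0,0,0],float)
    p=cv2.undistortPoints(np.array([[uv]],float),np.array(K),d)[0,0]
    v=np.array([p[0],p[1],1])
    if name=="wrist":
        H=np.array(c["hand_eye"]); R=Ro.from_rotvec(obs["orientation"]).as_matrix()
        return R@(H[:3,:3]@np.zeros(3)+H[:3,3])+obs["ee_pos"], R@H[:3,:3]@v
    R=np.array(c["R"]); return -R.T@c["t"], R.T@v
def at(name,uv,z,obs=None):
    o,d=ray(name,uv,obs); return o+d*(z-o[2])/d[2]
def proj(name,X,obs=None):
    c=r.get_calibration(name)
    if name=="wrist":
        H=np.array(c["hand_eye"]); R=Ro.from_rotvec(obs["orientation"]).as_matrix()
        X=H[:3,:3].T@(R.T@(np.array(X)-obs["ee_pos"])-H[:3,3])
    else: X=np.array(c["R"])@X+c["t"]
    p=X[:2]/X[2]; p=p*(1+c["k1"]*(p@p)); K=c["K"]
    return np.array([K[0][0]*p[0]+K[0][2],K[1][1]*p[1]+K[1][2]])
E
python3 - <<'E'
from h import *
for n,u,v,z in [("wellA",315,274,.032),("wellB",369,260,.032),("ballc",356,313,.0285),("cap",345,271,.085),("base",349,285,.006),("b1",478,312,.0295),("b2",511,314,.0295)]:
    print(n,np.round(at("top",(u*.64,v*.64),z),4))
P=[at("top",(u*.64,v*.64),z)[:2] for u,v,z in [(315,274,.032),(369,260,.032),(356,313,.0285)]]
c=np.mean(P,0); print(c,[np.linalg.norm(p-c) for p in P],[np.degrees(np.arctan2(*(p-c)[::-1])) for p in P])
print(Ro.from_rotvec(r.get_obs()["orientation"]).as_matrix().round(3))
E
```

```text
wellA [0.5867 0.1114 0.032 ]
wellB [0.6007 0.0125 0.032 ]
ballc [0.5078 0.0463 0.0285]
cap [0.5709 0.0549 0.085 ]
base [0.5657 0.0542 0.006 ]
b1 [ 0.483  -0.168   0.0295]
b2 [ 0.4722 -0.2256  0.0295]
[0.56503513 0.05674644] [np.float64(0.05874907661783707), np.float64(0.05677409581473199), np.float64(0.058216682618449145)] [np.float64(68.36557089976228), np.float64(-51.1411933285152), np.float64(-169.70844178722817)]
[[ 0.904  0.427 -0.001]
 [ 0.427 -0.904  0.002]
 [-0.    -0.002 -1.   ]]
```

```bash
python3 -m pendant '{"dp":[[0,0.25,0],[0,0.5,0],[0,0.75,0],[0.1,1,0],[0.2,1,0],[0.2,1,0],[0.2,1,0],[0.2,1,0]],"delta_rot":[[0,0,0.02],[0,0,0.04],[0,0,0.06],[0,0,0.08],[0,0,0.1],[0,0,0.12],[0,0,0.14],[0,0,0.15]],"grip":[-1,-1,-1,-1,-1,-1,-1,-1]}' 40
python3 -m pendant '{"dp":[[0.2,0.25,0],[0.4,0.5,-0.1],[0.6,0.75,-0.2],[0.8,0.95,-0.25],[0.8,0.95,-0.25],[0.8,0.95,-0.25]],"delta_rot":[[0,0,0],[0,0,0],[0,0,0],[0,0,0],[0,0,0],[0,0,0]],"grip":[-1,-1,-1,-1,-1,-1]}'
python3 - <<'E'
from h import *
o=r.get_obs(); im=r.get_image("wrist"); print(o["ee_pos"],o["joint_pos"])
print(Ro.from_rotvec(o["orientation"]).as_matrix().round(3))
for p in [(.483,-.168,.0295),(.4722,-.2256,.0295)]: print(proj("wrist",p,o))
cv2.imwrite("pics/w1.png",im[:,:,::-1]); np.save("o1.npy",o,allow_pickle=True)
E
```

```text
time_s: 0.9
ee_pos: [0.3173, -0.3874, 0.3036]
orientation: [-2.415, -2.008, 0.0]
contact_force: [-0.6, 0.6, 0.5]
finger_gap: 0.0854
gripper_force: 0.0
time_s: 1.5
ee_pos: [0.4805, -0.191, 0.2526]
orientation: [-2.406, -2.015, -0.005]
contact_force: [-0.3, 0.6, 1.5]
finger_gap: 0.0854
gripper_force: 0.0
[ 0.48052584 -0.19096467  0.25263616] [ 0.60489655  0.22437864 -0.3532519   1.90351393  0.08462986  1.02944632
  0.03950118]
[[ 0.176  0.984  0.   ]
 [ 0.984 -0.176  0.005]
 [ 0.005 -0.    -1.   ]]
[253.87007818 158.07859326]
[253.56255703 214.02548902]
```

View pics/w1.png

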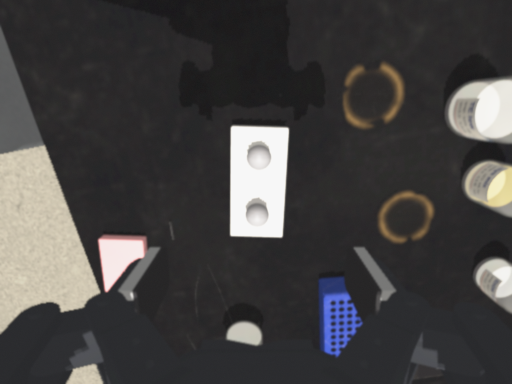

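The balls are at (259,155) and (257,214) in the wrist picture, and the tray's top corners are (231,126), (288,127), (283,237) and (229,236).

```bash
python3 - <<'E'
from h import *
o=np.load("o1.npy",allow_pickle=True).item()
for uv in [(259,155.5),(257,214)]: print(at("wrist",uv,.0295,o).round(4))
T=[at("wrist",uv,.02,o)[:2] for uv in [(231,126),(288,127),(283,237),(229,236)]]
m=np.mean(T,0); a,b=(T[0]+T[1])/2,(T[2]+T[3])/2; u=(b-a)/np.linalg.norm(b-a)
print(m,np.linalg.norm(b-a),u,m-u*.03,m+u*.03, np.degrees(np.arctan2(u[1],u[0])))
# blob of ball (darker than white) 
im=cv2.imread("pics/w1.png"); g=cv2.cvtColor(im,6)
for c in cv2.HoughCircles(cv2.resize(g[120:245,220:300],None,fx=4,fy=4,interpolation=2),cv2.HOUGH_GRADIENT,1,100,param1=80,param2=15,minRadius=35,maxRadius=60)[0]: 
    uv=c[:2]/4+[220,120]; print(uv,c[2]/4,at("wrist",uv,.0295,o))
E
```

```text
[ 0.4884 -0.1664  0.0295]
[ 0.4757 -0.2262  0.0295]
[ 0.48157209 -0.19755783] 0.11824277371059043 [-0.20556385 -0.97864371] [ 0.487739   -0.16819852] [ 0.47540517 -0.22691714] -101.8625082793429
[258.875 156.875] 12.25 [ 0.48805321 -0.16769491  0.0295    ]
[257.125 214.625] 11.425 [ 0.47572754 -0.22690758  0.0295    ]
```

```bash
python3 -m pendant '{"dp":[[0.037,0.115,-0.2],[0.037,0.115,-0.4],[0.037,0.115,-0.6],[0.037,0.115,-0.7],[0.037,0.115,-0.74],[0.037,0.115,-0.74],[0.037,0.115,-0.74]],"delta_rot":[[0,0,0],[0,0,0],[0,0,0],[0,0,0],[0,0,0],[0,0,0],[0,0,0]],"grip":[0.1,0.1,0.1,0.1,0.1,0.1,0.1]}' 40
python3 - <<'E'
from h import *
o=r.get_obs(); im=r.get_image("wrist"); print(o["ee_pos"],o["finger_gap"],o["contact_force"]); print(Ro.from_rotvec(o["orientation"]).as_matrix().round(3))
cv2.imwrite("pics/w2.png",im[:,:,::-1])
E
```

```text
time_s: 2.25
ee_pos: [0.4854, -0.1757, 0.1071]
orientation: [2.419, 2.001, 0.001]
contact_force: [-0.2, 0.3, 0.7]
finger_gap: 0.0385
gripper_force: 0.0
[ 0.48542154 -0.17572704  0.10709684] 0.03853631779473837 [-0.15280413  0.30163402  0.69413342]
[[ 0.187  0.982  0.002]
 [ 0.982 -0.187 -0.001]
 [-0.001  0.002 -1.   ]]
```

View pics/w2.png

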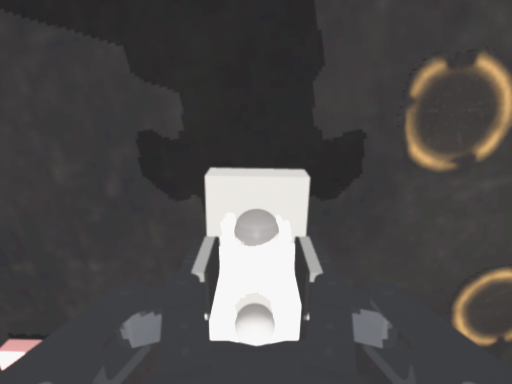

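Ball 1 is centred between the fingers at (257,227), but it lies ahead of the tips in the image, along tool x. Working out that offset.

```bash
python3 - <<'E'
from h import *
R=Ro.from_euler('z',0).as_matrix()
O=[]
for i in range(4): r.get_image("top"); o=r.get_obs(); O.append(np.r_[o["ee_pos"],o["orientation"]]); print(O[-1].round(4))
for uv in [(257,229),(255,323)]:
    for zt in (.105,.107):
        o["ee_pos"]=np.array([.4844,-.174,zt]); p=at("wrist",uv,.0295,o); d=p-o["ee_pos"]
        print(p.round(4), "tool xy",(Ro.from_rotvec(o["orientation"]).as_matrix().T@d).round(4))
E
```

```text
[ 4.8570e-01 -1.7550e-01  1.0750e-01  2.4181e+00  2.0012e+00  2.3000e-03]
[ 4.8570e-01 -1.7540e-01  1.0740e-01  2.4179e+00  2.0016e+00  2.2000e-03]
[ 4.855e-01 -1.753e-01  1.072e-01  2.418e+00  2.002e+00  1.900e-03]
[ 4.8540e-01 -1.7520e-01  1.0700e-01  2.4183e+00  2.0024e+00  1.5000e-03]
[ 0.4878 -0.1637  0.0295] tool xy [0.0108 0.0012 0.0755]
[ 0.4876 -0.1646  0.0295] tool xy [0.0099 0.0012 0.0775]
[ 0.4755 -0.2221  0.0295] tool xy [-0.0489  0.      0.0755]
[ 0.4751 -0.2238  0.0295] tool xy [-0.0506  0.      0.0775]
```

```bash
python3 -m pendant '{"dp":[[0.015,0.045,0],[0.015,0.045,-0.02],[0.015,0.045,-0.035],[0.015,0.045,-0.045],[0.015,0.045,-0.05],[0.015,0.045,-0.05]],"delta_rot":[[0,0,0],[0,0,0],[0,0,0],[0,0,0],[0,0,0],[0,0,0]],"grip":[0.1,0.1,0.1,0.1,0.1,0.1]}' 40
python3 - <<'E'
from h import *
o=r.get_obs(); im=r.get_image("wrist"); print(o["ee_pos"],o["finger_gap"],o["contact_force"])
cv2.imwrite("pics/w3.png",im[200:384,130:390,::-1])
E
```

```text
time_s: 3.1
ee_pos: [0.4875, -0.166, 0.0956]
orientation: [-2.419, -2.003, 0.001]
contact_force: [-0.5, 0.1, -0.1]
finger_gap: 0.0384
gripper_force: 0.0
[ 0.48753365 -0.16596528  0.09561275] 0.038377153918808235 [-0.54138017  0.11517373 -0.13390397]
```

View pics/w3.png

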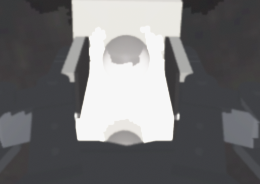

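```bash
python3 - <<'E'
from h import *
o=r.get_obs(); p=at("wrist",(256,249),.0295,o); d=p-o["ee_pos"]; print(o["ee_pos"],p,Ro.from_rotvec(o["orientation"]).as_matrix().T@d)
E
python3 -m pendant '{"dp":[[0,0,-0.005],[0,0,-0.01],[0,0,-0.01]],"delta_rot":[[0,0,0],[0,0,0],[0,0,0]],"grip":[0.1,0.1,0.1]}' 40
```

```text
[ 0.48765475 -0.16599348  0.09577306] [ 0.48904351 -0.16231611  0.0295    ] [0.00387145 0.00069359 0.06627293]
time_s: 3.45
ee_pos: [0.4877, -0.1659, 0.0939]
orientation: [2.42, 2.004, -0.0]
contact_force: [0.3, -0.1, 0.3]
finger_gap: 0.0386
gripper_force: 0.0
```

```bash
python3 -m pendant '{"dp":[[0.002,0.013,0],[0.002,0.013,0],[0.002,0.013,0],[0.002,0.013,0],[0.002,0.013,0],[0.002,0.013,0],[0.002,0.013,0],[0.002,0.013,0]],"delta_rot":[[0,0,0],[0,0,0],[0,0,0],[0,0,0],[0,0,0],[0,0,0],[0,0,0],[0,0,0]],"grip":[0.1,0.5,0.5,0.5,0.5,0.5,0.5,0.5]}' 40
python3 -m pendant '{"dp":[[0,0,0.05],[0,0,0.15],[0,0,0.3],[0,0,0.3],[0,0,0.3]],"delta_rot":[[0,0,0],[0,0,0],[0,0,0],[0,0,0],[0,0,0]],"grip":[0.5,0.5,0.5,0.5,0.5]}' 40
python3 - <<'E'
from h import *
o=r.get_obs(); im=r.get_image("wrist"); print(o["ee_pos"],o["finger_gap"],o["contact_force"],o["gripper_force"])
cv2.imwrite("pics/w4.png",im[200:384,130:390,::-1])
E
```

```text
time_s: 4.25
ee_pos: [0.4881, -0.163, 0.094]
orientation: [-2.419, -2.004, -0.0]
contact_force: [-2.5, 1.9, 5.2]
finger_gap: 0.0224
gripper_force: 39.1
time_s: 4.75
ee_pos: [0.4886, -0.164, 0.1547]
orientation: [2.418, 2.001, 0.001]
contact_force: [0.1, 0.4, -0.6]
finger_gap: 0.0219
gripper_force: 39.3
[ 0.48855974 -0.16404016  0.15466886] 0.02194910036095703 [ 0.10583359  0.43460916 -0.62612469] 39.327099323272705
```

View pics/w4.png

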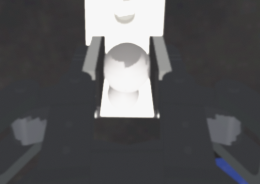

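Ball 1 is held between the pads at crop (126,66), with a 22 mm gap and 39 N. Next I look at the carrier from above with the wrist camera.

```bash
python3 -m pendant '{"dp":[[0.1,0.2,0.1],[0.2,0.45,0.25],[0.3,0.7,0.4],[0.39,0.95,0.5],[0.39,1,0.5],[0.39,1,0.5],[0.39,1,0.5],[0.39,1,0.5]],"delta_rot":[[0,0,0],[0,0,0],[0,0,0],[0,0,0],[0,0,0],[0,0,0],[0,0,0],[0,0,0]],"grip":[0.5,0.5,0.5,0.5,0.5,0.5,0.5,0.5]}' 40
python3 - <<'E'
from h import *
o=r.get_obs(); im=r.get_image("wrist"); print(o["ee_pos"],o["joint_pos"],o["finger_gap"],o["gripper_force"])
cv2.imwrite("pics/w5.png",im[:,:,::-1]); np.save("o5.npy",o,allow_pickle=True)
for p in [(.5867,.1114,.032),(.6007,.0125,.032),(.5078,.0463,.0285),(.566,.056,.086)]: print(proj("wrist",p,o))
E
```

```text
time_s: 5.6
ee_pos: [0.5653, 0.035, 0.2523]
orientation: [-2.421, -2.001, 0.005]
contact_force: [0.4, -0.9, -1.2]
finger_gap: 0.0225
gripper_force: 39.4
[0.56532855 0.03501092 0.2523157 ] [ 0.22536339  0.3216754  -0.44562     1.78899288  0.15686769  1.06897391
 -0.46567641] 0.022466058910171068 39.39716935157776
[263.15047249  96.777032  ]
[294.65696003 194.95984371]
[197.83711268 179.02822979]
[251.69789755 171.82287228]
```

View pics/w5.png

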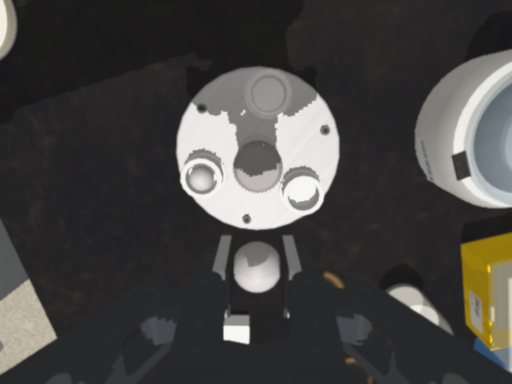

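The rims are at A (268,95), B (302,190) and C (202,176), and the cap is near (258,167). The held ball is at (257,267).

```bash
python3 - <<'E'
from h import *
from scipy.optimize import least_squares
o=np.load("o5.npy",allow_pickle=True).item()
im=cv2.imread("pics/w5.png"); g=cv2.cvtColor(im,6)
C=cv2.HoughCircles(cv2.resize(g[60:235,170:345],None,fx=3,fy=3,interpolation=2),cv2.HOUGH_GRADIENT,1,80,param1=100,param2=25,minRadius=45,maxRadius=85)
if C is not None:
    for c in C[0]: print((c[:2]/3+[170,60]).round(1),(c[2]/3).round(1))
uv=[(268,95.5),(302,190),(202.5,176)]; P=[at("wrist",u,.032,o)[:2] for u in uv]; print(np.round(P,4))
f=lambda q:np.ravel([[q[0]+.06*np.cos(q[2]+k),q[1]+.06*np.sin(q[2]+k)]-P[i] for i,k in enumerate([0,-2*np.pi/3,2*np.pi/3])])
s=least_squares(f,[.566,.055,1.2]); q=s.x; print(q,np.degrees(q[2]),s.fun.round(4))
print("base", at("wrist",(258.5,148.5),.012,o), "cap",at("wrist",(258.5,166),.086,o))
for k in [0,-2*np.pi/3,2*np.pi/3]: print(q[0]+.06*np.cos(q[2]+k),q[1]+.06*np.sin(q[2]+k))
# held ball in tool frame for z .057-.066
R=Ro.from_rotvec(o["orientation"]).as_matrix(); c0,d=ray("wrist",(257,267),o)
ct=R.T@(c0-o["ee_pos"]); dt=R.T@d
for z in (.057,.061,.065): print((ct+dt*(z-ct[2])/dt[2]).round(4))
E
```

```text
[200.5 179.8] 21.4
[303.8 196.2] 20.5
[[0.5913 0.1117]
 [0.6087 0.0163]
 [0.514  0.0492]]
[0.57133048 0.05903279 1.22281434] 70.0621008768922 [ 0.0005  0.0038  0.0012 -0.0032 -0.0017 -0.0006]
base [0.57313295 0.06253224 0.012     ] cap [0.57226005 0.05964626 0.086     ]
0.5917905650041174 0.11543656080657465
0.6099475296627803 0.013111956559189133
0.5122533406230239 0.04854986603286358
[-0.0009  0.0012  0.057 ]
[-0.0033  0.0012  0.061 ]
[-0.0056  0.0012  0.065 ]
```

```bash
python3 -m pendant '{"dp":[[0.06,0.2,0],[0.13,0.415,0],[0.13,0.415,-0.25],[0.13,0.415,-0.5],[0.13,0.415,-0.6],[0.13,0.415,-0.6],[0.13,0.415,-0.6],[0.13,0.415,-0.6]],"delta_rot":[[0,0,-0.02],[0,0,-0.03],[0,0,-0.03],[0,0,-0.03],[0,0,-0.03],[0,0,-0.03],[0,0,-0.03],[0,0,-0.03]],"grip":[0.5,0.5,0.5,0.5,0.5,0.5,0.5,0.5]}' 40
python3 - <<'E'
from h import *
o=r.get_obs(); im=r.get_image("wrist"); print(o["ee_pos"],o["finger_gap"],o["gripper_force"])
cv2.imwrite("pics/w6.png",cv2.resize(im[140:384,110:410,::-1],None,fx=2,fy=2)); np.save("o6.npy",o,allow_pickle=True)
print(proj("wrist",(.592,.115,.032),o))
E
```

```text
time_s: 6.45
ee_pos: [0.5936, 0.1194, 0.1358]
orientation: [2.597, 1.765, 0.005]
contact_force: [0.9, 0.4, -0.1]
finger_gap: 0.0226
gripper_force: 39.4
[0.59358091 0.11942596 0.13581712] 0.02261300867635475 39.42037582397461
[254.73834252 234.18996957]
```

View pics/w6.png

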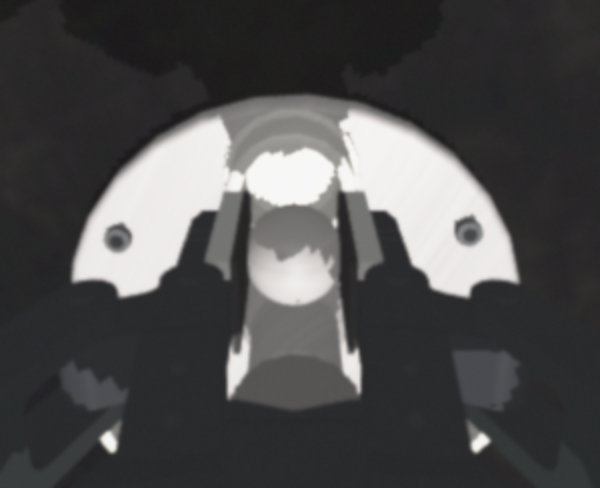

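The held ball is at full-image (256.5,268), and the well A rim is centred near (256,228), which lines up sideways.

```bash
python3 - <<'E'
from h import *
o=np.load("o6.npy",allow_pickle=True).item(); R=Ro.from_rotvec(o["orientation"]).as_matrix()
for v in (226,230,234):
    p=at("wrist",(256,v),.032,o); print(p.round(4),(R.T@(p-o["ee_pos"])).round(4))
print(r.get_obs()["ee_pos"])
E
```

```text
[0.5948 0.1199 0.032 ] [0.0007 0.0006 0.1038]
[0.5938 0.1174 0.032 ] [-0.002   0.0006  0.1038]
[0.5928 0.1148 0.032 ] [-0.0048  0.0006  0.1038]
[0.59359519 0.11962964 0.13603274]
```

```bash
python3 -m pendant '{"dp":[[0,0,-0.07],[0,0,-0.14],[0,0,-0.14],[0,0,-0.14],[0,0,-0.14],[0,0,-0.14],[0,0,-0.14],[0,0,-0.14]],"delta_rot":[[0,0,0],[0,0,0],[0,0,0],[0,0,0],[0,0,0],[0,0,0],[0,0,0],[0,0,0]],"grip":[0.5,0.5,0.5,0.5,0.1,0.1,0.1,0.1]}' 40
python3 -m pendant '{"dp":[[0,0,0.25],[0,0,0.5],[0,0,0.7],[0,0,0.7],[-0.02,-0.25,0.7],[-0.04,-0.4,0.7],[-0.04,-0.4,0.7],[-0.04,-0.4,0.7]],"delta_rot":[[0,0,0],[0,0,0],[0,0,0],[0,0,0],[0,0,0.02],[0,0,0.03],[0,0,0.03],[0,0,0.03]],"grip":[0.1,0.1,0.1,0.1,0.1,0.1,0.1,0.1]}' 40
python3 - <<'E'
from h import *
o=r.get_obs(); im=r.get_image("wrist"); print(o["ee_pos"],o["finger_gap"],o["joint_pos"])
cv2.imwrite("pics/w7.png",cv2.resize(im[40:340,150:370,::-1],None,fx=2,fy=2)); np.save("o7.npy",o,allow_pickle=True)
E
```

```text
time_s: 7.3
ee_pos: [0.5922, 0.1197, 0.106]
orientation: [2.597, 1.767, 0.0]
contact_force: [-0.8, 0.4, 0.1]
finger_gap: 0.0387
gripper_force: 0.0
time_s: 8.1
ee_pos: [0.5838, 0.0388, 0.2454]
orientation: [-2.422, -2.0, 0.001]
contact_force: [-0.5, 1.1, 0.3]
finger_gap: 0.0382
gripper_force: 0.0
[0.58384913 0.03881047 0.24536708] 0.038235727791354784 [ 0.22140215  0.36167535 -0.4540082   1.75339925  0.17774688  1.06790825
 -0.48328682]
```

View pics/w7.png

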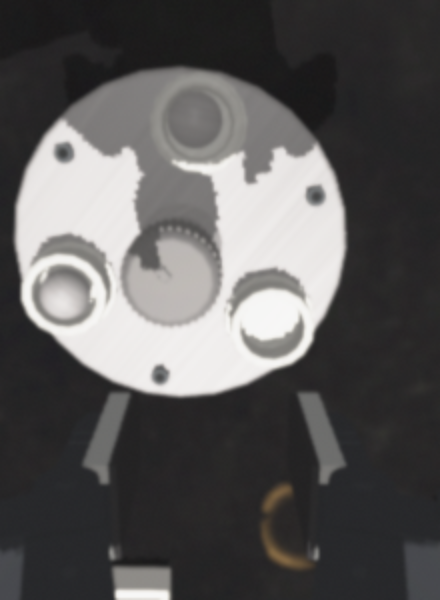

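Ball 1 is seated in well A, at crop (193,118). Ball C is at (63,293), and well B is empty at (270,323). Next is ball 2. I refine the carrier fit from this view first.

```bash
python3 - <<'E'
from h import *
from scipy.optimize import least_squares
o=np.load("o7.npy",allow_pickle=True).item()
F=lambda x,y:(x/2+150,y/2+40)
P=[at("wrist",F(193,117),.0285,o)[:2],at("wrist",F(270,323),.032,o)[:2],at("wrist",F(63,293),.0285,o)[:2]]; print(np.round(P,4))
A=[0,-2*np.pi/3,2*np.pi/3]
f=lambda q:np.ravel([[q[0]+.06*np.cos(q[2]+k),q[1]+.06*np.sin(q[2]+k)]-P[i] for i,k in enumerate(A)])
s=least_squares(f,[.566,.055,1.2]); q=s.x; print(q,s.fun.round(4),[(q[0]+.06*np.cos(q[2]+k),q[1]+.06*np.sin(q[2]+k)) for k in A])
print("base",at("wrist",F(180,231),.012,o),"cap", at("wrist",F(171,279),.085,o))
print(r.get_obs()["ee_pos"])
E
```

```text
[[0.5906 0.1169]
 [0.6088 0.0139]
 [0.5108 0.0476]]
[0.5700334  0.05947476 1.23350284] [-0.0007 -0.0008  0.0004  0.      0.0003  0.0007] [(np.float64(0.5898894532417878), np.float64(0.11609398592015063)), (np.float64(0.6091390561723794), np.float64(0.013969293572929552)), (np.float64(0.5110716767807199), np.float64(0.048360994595884395))]
base [0.57260408 0.06425665 0.012     ] cap [0.57150171 0.05767612 0.085     ]
[0.58393127 0.04027882 0.24555575]
```

```bash
python3 -m pendant '{"dp":[[-0.1,-0.2,0],[-0.2,-0.4,0],[-0.35,-0.6,0],[-0.5,-0.8,0],[-0.54,-1,0],[-0.54,-1,0]],"delta_rot":[[0,0,0],[0,0,0],[0,0,0],[0,0,0],[0,0,0],[0,0,0]],"grip":[0.1,0.1,0.1,0.1,0.1,0.1]}' 40
python3 -m pendant '{"dp":[[0,-0.2,-0.1],[0,-0.325,-0.3],[0,-0.325,-0.5],[0,-0.325,-0.6],[0,-0.325,-0.6],[0,-0.325,-0.6],[0,-0.325,-0.6]],"delta_rot":[[0,0,0],[0,0,0],[0,0,0],[0,0,0],[0,0,0],[0,0,0],[0,0,0]],"grip":[0.1,0.1,0.1,0.1,0.1,0.1,0.1]}' 40
python3 - <<'E'
from h import *
o=r.get_obs(); im=r.get_image("wrist"); print(o["ee_pos"]); cv2.imwrite("pics/w8.png",cv2.resize(im[140:384,110:410,::-1],None,fx=2,fy=2)); np.save("o8.npy",o,allow_pickle=True)
print(proj("wrist",(.4757,-.2255,.0295),o)-[110,140], Ro.from_rotvec(o["orientation"]).as_matrix().round(3)[:2])
E
```

```text
time_s: 8.75
ee_pos: [0.4744, -0.1652, 0.2458]
orientation: [2.426, 1.993, -0.004]
contact_force: [-0.4, -0.1, 0.1]
finger_gap: 0.0388
gripper_force: 0.0
time_s: 9.45
ee_pos: [0.4779, -0.2247, 0.1275]
orientation: [2.416, 2.004, 0.003]
contact_force: [-0.0, -0.5, 0.1]
finger_gap: 0.0385
gripper_force: 0.0
[ 0.47794791 -0.22465086  0.12752815]
[140.99413702  92.31861744] [[ 0.185  0.983  0.003]
 [ 0.983 -0.185 -0.001]]
```

View pics/w8.png

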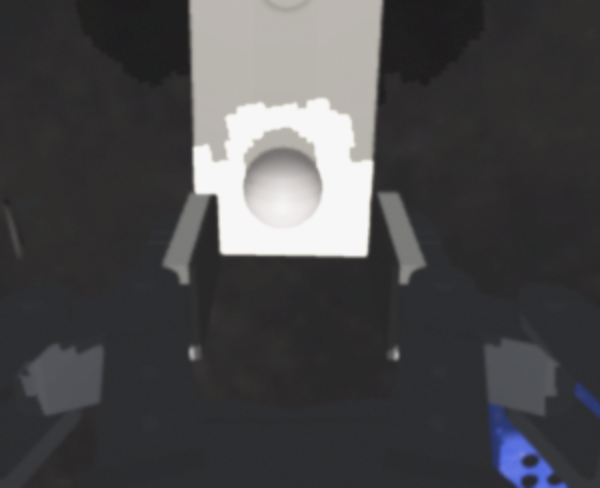

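Ball 2 is at crop (283,188), within 1 mm of the prediction. The fingers are about 2 mm too far along +x, so I correct that, then descend and grip.

```bash
python3 -m pendant '{"dp":[[-0.012,0,-0.05],[-0.012,0,-0.1],[-0.012,0,-0.14],[-0.012,0,-0.165],[-0.012,0,-0.165],[-0.012,0,-0.165]],"delta_rot":[[0,0,0],[0,0,0],[0,0,0],[0,0,0],[0,0,0],[0,0,0]],"grip":[0.1,0.1,0.1,0.1,0.1,0.1]}' 40
python3 -m pendant '{"dp":[[0,0,0],[0,0,0],[0,0,0],[0,0,0],[0,0,0],[0,0,0.05],[0,0,0.2],[0,0,0.3]],"delta_rot":[[0,0,0],[0,0,0],[0,0,0],[0,0,0],[0,0,0],[0,0,0],[0,0,0],[0,0,0]],"grip":[0.5,0.5,0.5,0.5,0.5,0.5,0.5,0.5]}' 40
python3 - <<'E'
from h import *
for i in range(3): r.get_image("wrist")
o=r.get_obs(); im=r.get_image("wrist"); print(o["ee_pos"],o["finger_gap"],o["gripper_force"])
g=cv2.cvtColor(im[:,:,::-1].copy(),6)[225:310,215:300]; 
C=cv2.HoughCircles(cv2.resize(g,None,fx=4,fy=4,interpolation=2),cv2.HOUGH_GRADIENT,1,200,param1=80,param2=12,minRadius=70,maxRadius=120)
print(C/4+[215,225,0] if C is not None else g[::6,::6])
E
```

```text
time_s: 10.1
ee_pos: [0.4738, -0.2253, 0.0928]
orientation: [-2.419, -2.004, -0.0]
contact_force: [-0.5, -0.4, -0.9]
finger_gap: 0.0381
gripper_force: 0.0
time_s: 10.9
ee_pos: [0.4733, -0.2252, 0.1543]
orientation: [-2.419, -2.003, 0.001]
contact_force: [0.5, 0.6, -0.4]
finger_gap: 0.0227
gripper_force: 39.3
[ 0.47401314 -0.22555331  0.15432373] 0.022415975236752202 39.2661988735199
[[[256.875      260.875       25.17499924]]]
```

```bash
python3 -m pendant '{"dp":[[0.1,0.15,0.15],[0.25,0.35,0.225],[0.4,0.55,0.225],[0.55,0.75,0.225],[0.675,0.95,0.225],[0.675,1,0.225],[0.675,1,0.225],[0.675,1,0.225]],"delta_rot":[[0,0,0.02],[0,0,0.04],[0,0,0.06],[0,0,0.08],[0,0,0.1],[0,0,0.12],[0,0,0.139],[0,0,0.139]],"grip":[0.5,0.5,0.5,0.5,0.5,0.5,0.5,0.5]}' 40
python3 -m pendant '{"dp":[[0,0.1,0],[0,0.2,-0.1],[0,0.2,-0.2],[0,0.2,-0.315],[0,0.2,-0.315],[0,0.2,-0.315],[0,0.2,-0.315]],"delta_rot":[[0,0,0],[0,0,0],[0,0,0],[0,0,0],[0,0,0],[0,0,0],[0,0,0]],"grip":[0.5,0.5,0.5,0.5,0.5,0.5,0.5]}' 40
python3 - <<'E'
from h import *
for i in range(3): r.get_image("wrist")
o=r.get_obs(); print(o["ee_pos"],o["finger_gap"],o["joint_pos"]); R=Ro.from_rotvec(o["orientation"]).as_matrix(); print(R.round(3), np.array([.609,.014])-o["ee_pos"][:2])
im=r.get_image("wrist"); g=cv2.cvtColor(im[:,:,::-1].copy(),6)
# rim: compare predicted rim outline to edges: best shift by score
e=cv2.GaussianBlur(cv2.Canny(g,40,120).astype(float),(0,0),1.2); t=np.linspace(0,6.28,120)
best=[]
for dx in np.arange(-.008,.0081,.001):
  for dy in np.arange(-.008,.0081,.001):
    s=0
    for rr in (.016,.021):
      for a in t:
        p=proj("wrist",(.609+dx+rr*np.cos(a),.014+dy+rr*np.sin(a),.032),o); u,v=int(round(p[0])),int(round(p[1]))
        if 0<=v<235 and 200<u<312: s+=e[v,u]
    best.append((round(s),round(dx,3),round(dy,3)))
print(sorted(best)[-5:])
cv2.imwrite("pics/w9.png",im[:,:,::-1])
E
```

```text
time_s: 11.9
ee_pos: [0.6077, -0.0246, 0.1961]
orientation: [-1.342, -2.837, 0.002]
contact_force: [-1.2, -1.2, -0.5]
finger_gap: 0.0224
gripper_force: 39.4
time_s: 12.6
ee_pos: [0.6094, 0.0143, 0.1359]
orientation: [1.347, 2.837, 0.001]
contact_force: [-0.1, -0.1, -0.8]
finger_gap: 0.0223
gripper_force: 39.4
[0.60943423 0.01459146 0.13612884] 0.021973137489804635 [ 0.30960538  0.54553345 -0.53526703  1.78308915  0.34378027  0.90467759
  0.30838988]
[[-0.633  0.774  0.002]
 [ 0.774  0.633 -0.   ]
 [-0.001  0.002 -1.   ]] [-0.00043423 -0.00059146]Traceback (most recent call last):
  File "<stdin>", line 13, in <module>
  File "h.py", line 16, in proj
    c=r.get_calibration(name)
ValueError: time passes only in moves, steps and waits
```

```bash
python3 -m pendant '{"dp":[[0,0,-0.07],[0,0,-0.14],[0,0,-0.14],[0,0,-0.14],[0,0,-0.14],[0,0,-0.14],[0,0,-0.14],[0,0,-0.14]],"delta_rot":[[0,0,0],[0,0,0],[0,0,0],[0,0,0],[0,0,0],[0,0,0],[0,0,0],[0,0,0]],"grip":[0.5,0.5,0.5,0.5,0.1,0.1,0.1,0.1]}' 40
python3 -m pendant '{"dp":[[0,0,0.25],[0,0,0.5],[0,0,0.7],[0,0,0.7],[0,-0.2,0.7],[0,-0.2,0.7],[0,-0.2,0.7]],"delta_rot":[[0,0,0],[0,0,0],[0,0,0],[0,0,0],[0,0,0],[0,0,0],[0,0,0]],"grip":[-1,-1,-1,-1,-1,-1,-1]}' 40
python3 - <<'E'
from h import *
import json
o=r.get_obs(); im=r.get_image("wrist"); print(o["ee_pos"],o["finger_gap"])
top=r.get_image("top"); cv2.imwrite("pics/t9.png",top[:,:,::-1])
for n,p in [("A",(.590,.116,.0285)),("B",(.609,.014,.0285)),("C",(.511,.0484,.0285)),("cap",(.570,.0593,.086))]:
    u=proj("wrist",p,o); print(n,u.round(1))
g=cv2.cvtColor(im,cv2.COLOR_RGB2GRAY); cv2.imwrite("pics/w9.png",g)
C=cv2.HoughCircles(cv2.resize(g,None,fx=3,fy=3,interpolation=2),cv2.HOUGH_GRADIENT,1,40,param1=100,param2=25,minRadius=35,maxRadius=95)
if C is not None: print(np.round(C[0]/3,1))
u=proj("wrist",(.609,.014,.0285),o).astype(int); print(g[u[1]-24:u[1]+25:4,u[0]-24:u[0]+25:4])
u=proj("wrist",(.511,.0484,.0285),o).astype(int); print(g[u[1]-24:u[1]+25:4,u[0]-24:u[0]+25:4])
E
```

```text
time_s: 13.6
ee_pos: [0.6088, 0.0147, 0.107]
orientation: [1.345, 2.839, 0.0]
contact_force: [0.3, -0.3, -0.0]
finger_gap: 0.0384
gripper_force: 0.0
time_s: 14.3
ee_pos: [0.6084, -0.0269, 0.2461]
orientation: [-1.349, -2.836, 0.001]
contact_force: [-0.3, 0.5, -0.0]
finger_gap: 0.0852
gripper_force: 0.0
[ 0.60835715 -0.02690615  0.24614293] 0.08523594194200512
A [343.   44.1]
B [283.5 148.6]
C [223.8  47.4]
cap [290.1  77.2]
[[220.8  48.2  27. ]
 [281.8 151.5  16.8]
 [253.5 315.8  24. ]
 [257.8 330.2  17.7]]
[[117 118 118 220 126 119 118 117 116 115 115 115 115]
 [119 119 134 197 135 129 130 134 133 119 118 118 117]
 [119 120 137 125 144 143 224 148 138 135 119 116 116]
 [118 138 133 141 134 135 138 152 143 137 135 116 150]
 [124 126 141 236 179 129 130 134 134 149 140 122 220]
 [153 154 151 197 104 106 106 106 135 220 243 166 218]
 [240 243 148 154 149 121 132 147 122 209 233 218 220]
 [242 242 138 185 204 214 206 185 147 226 218 234 222]
 [239 244 144 194 214 230 214 193 156 197 239 224 224]
 [230 245 215 192 214 218 212 193 146 149 244 221 221]
 [229 235 244 185 194 208 200 163 139 243 230 221 220]
 [208 223 228 243 232 207 191 231 243 230 215 165  75]
 [ 38  46  64  88 167 221 232 174  82  49  42  40  40]]
[[ 35  35  37 153 231 237 239 231 208 154 156 230 231]
 [ 35  34 114 240 243 236 220 239 244 236 160 146 228]
 [ 33  66 242 234 134 139 155 158 162 239 242 143 140]
 [ 33 222 240 118 133 166 165 145 129 135 242 229 132]
 [ 52 243 156 123 188 202 196 178 152 126 155 243 151]
 [106 242 122 173 209 218 217 197 174 127 141 243 181]
 [183 241 118 187 216 225 226 203 182 139 139 238 216]
 [214 241 125 181 214 227 227 203 182 139 142 241 185]
 [225 244 154 156 203 212 213 194 173 126 180 243 154]
 [229 241 237 142 167 192 193 175 149 153 238 241 150]
 [229 237 244 221 148 154 160 184 239 237 243 177 240]
 [231 230 240 244 239 199 165 185 233 243 219 231 221]
 [231 232 232 240 241 245 245 245 240 175 233 227 231]]
```

B now shows a ball's shading inside the rim, like C. Next I turn to the start angle above the cap.

```bash
python3 -m pendant '{"dp":[[-0.1,0.2,0],[-0.19,0.428,0],[-0.19,0.428,0],[-0.19,0.428,0],[-0.19,0.428,0],[-0.19,0.428,0],[-0.19,0.428,0],[-0.19,0.428,0]],"delta_rot":[[0,0,0.02],[0,0,0.04],[0,0,0.06],[0,0,0.08],[0,0,0.1],[0,0,0.12],[0,0,0.14],[0,0,0.16]],"grip":[-1,-1,-1,-1,-1,-1,-1,-1]}' 40
python3 -m pendant '{"dp":[[0,0,-0.1],[0,0,-0.2],[0,0,-0.3],[0,0,-0.4],[0,0,-0.4],[0,0,-0.4],[0,0,-0.4]],"delta_rot":[[0,0,0.02],[0,0,0.04],[0,0,0.06],[0,0,0.07],[0,0,0.07],[0,0,0.07],[0,0,0.07]],"grip":[-1,-1,-1,-1,-1,-1,-1]}' 40
python3 - <<'E'
from h import *
for i in range(2): im=r.get_image("top")
cv2.imwrite("pics/t10.png",im[:,:,::-1])
o=r.get_obs(); print(o["ee_pos"],o["joint_pos"],o["contact_force"]); print(Ro.from_rotvec(o["orientation"]).as_matrix().round(3))
E
```

```text
time_s: 15.2
ee_pos: [0.5704, 0.0618, 0.2468]
orientation: [0.201, -3.135, -0.001]
contact_force: [-1.1, -0.4, -0.0]
finger_gap: 0.0855
gripper_force: 0.0
time_s: 15.9
ee_pos: [0.5714, 0.0612, 0.1682]
orientation: [-0.868, 3.017, 0.0]
contact_force: [-0.3, 0.7, -0.6]
finger_gap: 0.0852
gripper_force: 0.0
[0.5714295  0.06080142 0.16817317] [ 0.47556058  0.53081383 -0.85713101  1.84154813  0.47723212  0.9865958
  1.54603979] [-0.28988451 -0.62325371  0.403156  ]
[[-0.847 -0.531  0.002]
 [-0.531  0.847  0.   ]
 [-0.002 -0.001 -1.   ]]
```

```bash
python3 -m pendant '{"dp":[[-0.003,-0.007,-0.07],[-0.003,-0.007,-0.14],[-0.003,-0.007,-0.21],[-0.003,-0.007,-0.21],[-0.003,-0.007,-0.21],[-0.003,-0.007,-0.21]],"delta_rot":[[0,0,0],[0,0,0],[0,0,0],[0,0,0],[0,0,0],[0,0,0]],"grip":[-1,-1,-1,-1,-1,-1]}' 50
python3 -m pendant '{"dp":[[0,0,0],[0,0,0],[0,0,0],[0,0,0],[0,0,0],[0,0,0],[0,0,0],[0,0,0]],"delta_rot":[[0,0,0],[0,0,0],[0,0,0],[0,0,0],[0,0,0],[0,0,0],[0,0,0],[0,0,0]],"grip":[0.5,0.5,0.5,0.5,0.5,0.5,0.5,0.5]}' 50
python3 -c "
from cell import r
o=r.get_obs();print(o['contact_force'],o['ft_torque'],o['ee_pos'],o['joint_pos'])"
```

```text
time_s: 16.6
ee_pos: [0.5705, 0.0592, 0.1252]
orientation: [-0.869, 3.018, 0.001]
contact_force: [-0.2, -0.7, 0.4]
finger_gap: 0.0857
gripper_force: 0.0
time_s: 17.4
ee_pos: [0.5709, 0.0581, 0.1258]
orientation: [-0.867, 3.018, -0.003]
contact_force: [0.2, -2.3, 5.5]
finger_gap: 0.0386
gripper_force: 49.8
[ 0.2092687  -2.2977192   5.50436351] [-0.54712463  0.06560841  0.03707944] [0.5708896  0.05812653 0.12575059] [ 0.44738061  0.58377033 -0.81802439  1.87137151  0.5331305   0.91823139
  1.50655099]
```

```bash
python3 -m pendant '{"dp":[[0,0,-0.001],[0,0,-0.002],[0,0,-0.004],[0,0,-0.005],[0,0,-0.006],[0,0,-0.007],[0,0,-0.008],[0,0,-0.009]],"delta_rot":[[0,0,-0.02],[0,0,-0.04],[0,0,-0.06],[0,0,-0.08],[0,0,-0.1],[0,0,-0.12],[0,0,-0.14],[0,0,-0.15]],"grip":[0.5,0.5,0.5,0.5,0.5,0.5,0.5,0.5]}' 50
cat > s.py <<'E'
from h import *
o=r.get_obs();R=Ro.from_rotvec(o["orientation"]).as_matrix()
print('F',o['contact_force'].round(1),'T',o['ft_torque'].round(2),o['ee_pos'].round(4),'j7',o['joint_pos'][6].round(3),'yaw',np.degrees(np.arctan2(R[1,1],R[0,1])).round(2))
E
python3 s.py
```

```text
time_s: 18.2
ee_pos: [0.571, 0.057, 0.1239]
orientation: [0.603, 3.081, -0.004]
contact_force: [0.3, -4.7, 5.9]
finger_gap: 0.0382
gripper_force: 49.9
F [ 0.3 -4.7  5.9] T [-0.97  0.    0.14] [0.571  0.057  0.1239] j7 0.682 yaw 67.84
```

```bash
python3 -m pendant '{"dp":[[0,-0.002,-0.001],[0,-0.004,-0.002],[0,-0.005,-0.004],[0,-0.005,-0.005],[0,-0.005,-0.006],[0,-0.005,-0.007],[0,-0.005,-0.008],[0,-0.005,-0.009]],"delta_rot":[[0,0,-0.02],[0,0,-0.04],[0,0,-0.06],[0,0,-0.08],[0,0,-0.1],[0,0,-0.12],[0,0,-0.14],[0,0,-0.15]],"grip":[0.5,0.5,0.5,0.5,0.5,0.5,0.5,0.5]}' 50 >/dev/null; python3 s.py
python3 -m pendant '{"dp":[[0,0,0],[0,0,-0.001],[0,0,-0.001],[0,0,-0.001]],"delta_rot":[[0,0,-0.01],[0,0,-0.02],[0,0,-0.02],[0,0,-0.02]],"grip":[0.5,0.5,0.5,0.5]}' 50 >/dev/null; python3 s.py
```

```text
F [-2.  -4.4  7.6] T [-0.94  0.47  0.09] [0.5702 0.0561 0.1221] j7 -0.14 yaw 13.85
F [-3.4 -3.5  7.5] T [-0.89  0.5  -0.05] [0.5701 0.0561 0.1218] j7 -0.247 yaw 6.81
```

```bash
for i in 1; do
python3 -m pendant '{"dp":[[0,0,0],[0,0,-0.001],[0,0,-0.002],[0,0,-0.002]],"delta_rot":[[0,0,-0.01],[0,0,-0.02],[0,0,-0.03],[0,0,-0.03]],"grip":[0.5,0.5,0.5,0.5]}' 50 >/dev/null; python3 s.py; done
python3 -m pendant '{"dp":[[0,0,0],[0,0,-0.001],[0,0,-0.002],[0,0,-0.002]],"delta_rot":[[0,0,-0.01],[0,0,-0.02],[0,0,-0.03],[0,0,-0.03]],"grip":[0.5,0.5,0.5,0.5]}' 50 >/dev/null; python3 s.py
```

```text
F [-2.1 -5.5  7.7] T [-0.87  0.54 -0.1 ] [0.5698 0.0561 0.1215] j7 -0.413 yaw -4.03
F [-2.8 -3.9  9.1] T [-0.91  0.7  -0.07] [0.5696 0.0561 0.1211] j7 -0.578 yaw -14.84
```

```bash
python3 -m pendant '{"dp":[[0,0,0],[0,0,-0.001],[0,0,-0.002],[0,0,-0.002]],"delta_rot":[[0,0,-0.01],[0,0,-0.02],[0,0,-0.03],[0,0,-0.03]],"grip":[0.5,0.5,0.5,0.5]}' 50 >/dev/null; python3 s.py
python3 -m pendant '{"dp":[[0,0,0],[0,0,-0.001],[0,0,-0.002],[0,0,-0.002]],"delta_rot":[[0,0,-0.01],[0,0,-0.02],[0,0,-0.03],[0,0,-0.03]],"grip":[0.5,0.5,0.5,0.5]}' 50 >/dev/null; python3 s.py
```

```text
F [-2.6 -3.7  8.8] T [-0.84  0.84 -0.04] [0.5694 0.0562 0.1207] j7 -0.743 yaw -25.63
F [-4.7 -4.3 10.2] T [-0.81  0.92 -0.14] [0.5693 0.0564 0.1203] j7 -0.908 yaw -36.43
```

```bash
python3 -m pendant '{"dp":[[0,0,0],[0,0,-0.001],[0,0,-0.001],[0,0,-0.001]],"delta_rot":[[0,0,-0.01],[0,0,-0.02],[0,0,-0.03],[0,0,-0.03]],"grip":[0.5,0.5,0.5,0.5]}' 50 >/dev/null; python3 s.py
python3 -m pendant '{"dp":[[0,0,0],[0,0,-0.001],[0,0,-0.001],[0,0,-0.001]],"delta_rot":[[0,0,-0.01],[0,0,-0.02],[0,0,-0.03],[0,0,-0.03]],"grip":[0.5,0.5,0.5,0.5]}' 50 >/dev/null; python3 s.py
```

```text
F [-4.3 -3.6  9.4] T [-0.71  0.9  -0.04] [0.5691 0.0565 0.12  ] j7 -1.072 yaw -47.2
F [ 0.3 -1.   6.2] T [-0.33 -0.07  0.7 ] [0.571  0.0581 0.1199] j7 -1.234 yaw -57.73
```

```bash
python3 -m pendant '{"dp":[[0,0,0],[0,0,0],[0,0,0]],"delta_rot":[[0,0,-0.01],[0,0,-0.01],[0,0,-0.01]],"grip":[0.5,0.5,0.5]}' 50 >/dev/null; python3 s.py
python3 -m pendant '{"dp":[[0,0,0],[0,0,0],[0,0,0]],"delta_rot":[[0,0,-0.01],[0,0,-0.01],[0,0,-0.01]],"grip":[0.5,0.5,0.5]}' 50 >/dev/null; python3 s.py
```

```text
F [ 3.2 -0.4  4.5] T [-0.13 -0.76  0.89] [0.5718 0.0584 0.12  ] j7 -1.288 yaw -61.31
F [5.5 0.6 3.1] T [-0.11 -1.08  1.16] [0.5722 0.0585 0.1201] j7 -1.342 yaw -64.85
```

```bash

python3 -m pendant '{"dp":[[0,0,0],[0,0,0],[0,0,0]],"delta_rot":[[0,0,0.01],[0,0,0.01],[0,0,0.01]],"grip":[0.5,0.5,0.5]}' 50 >/dev/null; python3 s.py
python3 -m pendant '{"dp":[[0,0,0],[0,0,0],[0,0,0]],"delta_rot":[[0,0,0.01],[0,0,0.01],[0,0,0.01]],"grip":[0.5,0.5,0.5]}' 50 >/dev/null; python3 s.py
python3 -m pendant '{"dp":[[0,0,0],[0,0,0],[0,0,0]],"delta_rot":[[0,0,0.01],[0,0,0.01],[0,0,0.01]],"grip":[0.5,0.5,0.5]}' 50 >/dev/null; python3 s.py
python3 -m pendant '{"dp":[[0,0,0],[0,0,0],[0,0,0]],"delta_rot":[[0,0,0.01],[0,0,0.01],[0,0,0.01]],"grip":[0.5,0.5,0.5]}' 50 >/dev/null; python3 s.py
```

```text
F [5.8 1.4 4.2] T [ 0.07 -1.21  0.05] [0.5721 0.0585 0.1201] j7 -1.29 yaw -61.59
F [5.2 0.2 4.7] T [ 0.13 -1.08 -0.02] [0.5721 0.0587 0.1202] j7 -1.236 yaw -57.98
F [4.9 1.2 5.6] T [ 0.23 -1.03  0.1 ] [0.572  0.0588 0.1203] j7 -1.181 yaw -54.38
F [3.7 0.7 6.8] T [ 0.23 -0.94  0.07] [0.5719 0.0589 0.1204] j7 -1.126 yaw -50.78
```

```bash

python3 -m pendant '{"dp":[[0,0,0.001],[0,0,0.003],[0,0,0.004],[0,0,0.005],[0,0,0.007],[0,0,0.008],[0,0,0.01],[0,0,0.01]],"delta_rot":[[0,0,0.02],[0,0,0.04],[0,0,0.06],[0,0,0.08],[0,0,0.1],[0,0,0.12],[0,0,0.14],[0,0,0.15]],"grip":[0.5,0.5,0.5,0.5,0.5,0.5,0.5,0.5]}' 50 >/dev/null; python3 s.py
python3 -m pendant '{"dp":[[0,0,0.001],[0,0,0.003],[0,0,0.004],[0,0,0.005],[0,0,0.005],[0,0,0.005],[0,0,0.005]],"delta_rot":[[0,0,0.02],[0,0,0.04],[0,0,0.06],[0,0,0.0675],[0,0,0.0675],[0,0,0.0675],[0,0,0.0675]],"grip":[0.5,0.5,0.5,0.5,0.5,0.5,0.5]}' 50; python3 s.py
python3 - <<'E'
from h import *
im=r.get_image("top"); a=cv2.imread("pics/top0.png"); a=cv2.resize(a,(512,384),interpolation=cv2.INTER_AREA)
d=cv2.absdiff(a,im[:,:,::-1]).max(2)
for n,p in [("b1",(.483,-.168,.0295)),("b2",(.4722,-.2256,.0295)),("tape",None),("timer",None),("beaker",None),("block",None)]:
    u=proj("top",p).astype(int) if p else np.array({"tape":(124,196),"timer":(126,245),"beaker":(392,210),"block":(379,164)}[n])
    print(n,d[u[1]-8:u[1]+9,u[0]-8:u[0]+9].mean().round(1))
E
```

```text
F [-1.6  3.5  9.8] T [ 0.63  0.21 -0.11] [0.5698 0.06   0.1221] j7 -0.3 yaw 3.42
time_s: 25.1
ee_pos: [0.5687, 0.0597, 0.1228]
orientation: [-1.626, -2.683, -0.0]
contact_force: [-2.2, 2.3, 11.7]
finger_gap: 0.0387
gripper_force: 51.2
F [-2.2  2.3 11.7] T [0.44 0.58 0.06] [0.5687 0.0597 0.1228] j7 0.069 yaw 27.57
b1 58.6
b2 15.3
tape 1.5
timer 1.3
beaker 1.2
block 1.9
```

```bash
python3 -c "
from cell import r
print(r.job_done())"
```

```text
the job is handed in; nothing more can be done
None
```

I handed the job in with both balls in the empty wells and the cap bottomed out, then backed off a quarter turn (within about 2°) and still gripped. Well B's ball was confirmed from pixel values only, not by viewing a picture. No verdict was returned.

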